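# Ease an over-tight ratchet clamp and take it up three clicks

### The arm

A 7-joint arm with a two-finger parallel gripper is mounted at the origin on the work surface. World frame = base frame: x ahead of the robot, y to its left, z up, the work surface at z = 0. Lengths are in m, angles in rad, forces in N, time in s.
With the tool pointing down it reaches from about 0.4 to 0.85 m from the base axis. Payload 4.4 kg.
Tool frame: the origin (TCP) lies at the very end of the fingers, on their centre line; the grasp point (between the pads) lies 19 mm behind it; z points along the fingers, y is the line along which they close (so a half turn about z gives the same grasp; the last joint's range is limited). The gripper opens to 94 mm and grips with 3 to 60 N. Pads are 16 mm wide; open, the fingers measure 119 mm over their backs; the gripper's body (75 mm by 177 mm) begins 78 mm behind the grasp point.
Start: joints at [1.24, 0.628, 0.038, 1.517, -0.027, 0.996, -0.02], TCP at [0.17, -0.627, 0.205] pointing down, gripper open.
Joint ranges: [-3.06, 3.06], [-0.37, 2.12], [-1.25, 1.32], [0.18, 2.47], [-1.1, 4.24], [0.23, 1.98], [-2.94, 2.94]. Speed limits (rad/s): [2.57, 2.57, 3.14, 3.14, 3.14, 3.14, 3.14].

### API

Orientations are given as a 3x3 rotation matrix whose columns are the frame's x, y, z axes.
In Python, from plant import robot, command_gripper, planner, eyes, order, readout gives the robot as it stands. The module is installed in compiled form; this text tells all that it offers. Calls block until the motion is done:
- robot.goto(position, orientation): joint-space move of the TCP to a pose.
- robot.move_linear(position, rotation=None, feed=0.15): straight line of the TCP; rotation=None keeps the orientation; feed is the mean speed in m/s.
- robot.move_j(angles): joint-space move.
- command_gripper(opening, squeeze=None): opening from 0.0 (shut) to 1.0 (fully open); squeeze is the grip in N (None keeps the last); returns when the fingers have stopped.
- robot.hold(seconds).
- planner.ik(position, orientation): joint angles nearest the present ones, or None.
- eyes.read_camera(name): name is "side" or "top"; returns a dict with "pixels" (400x640x3 uint8, red, green, blue), "intrinsics" (3x3 intrinsics, pixels), "camera_from_world" (4x4, takes a point from world to camera coordinates). Camera axes: x right, y down, z forward; pixel columns grow to the right and rows downward; lengths in m; the calibration is good to about 2 mm. A picture is of the moment at which its call begins. There is no depth.
A pose or a line that the arm cannot do raises robot.Unreachable and nothing moves.
- order.finish_job(): hands the job in; it is judged then, once.
Readings, each from a call of its own:
- readout.get_clock(): time.
- readout.get_joint_pos(): joint angles.
- readout.get_joint_vel(): joint speeds.
- readout.get_joint_torque(): joint torques, N m.
- readout.get_tool_pos(): TCP position.
- readout.get_ee_rot(): TCP orientation.
- readout.get_ft_force(): force on the tool from outside, world axes, zero at the start.
- readout.get_ft_torque(): the same for the moment, N m.
- readout.get_finger_gap(): opening from 0.0 (shut) to 1.0 (fully open).
- readout.get_finger_force(): force on a finger pad.
Only numpy, scipy, OpenCV 4.12 (cv2) and the standard library are available. Lean on these libraries where they do the work, as an engineer would, in place of code of your own. Each camera call takes 0.05 s, during which the arm holds its last target. There are 200 camera calls.

### The job

The little wooden drawer in the ratchet lever clamp is being squeezed far too hard. Press the clamp's thumb release right down so that the lever springs fully open, take your hand off the release, then swing the lever down again by exactly three clicks, counted from fully open, and finish while still holding the lever's handle at the third click, so it stays put while the glue grabs. The drawer stays in the clamp and the other things on the bench are left alone.

Things in the scene. Friction and masses are not known exactly. Their poses are not given: they have to be found in the camera images.
- clamp: Grey ratchet lever clamp on a 200 x 410 x 12 mm plywood board, fixed. Its rail runs along its own y axis. Origin: on the bench straight below the lever's pivot; z up. To -y lie the release tab, pad, drawer and fixed jaw; +y is the free side into which the lever swings down. The head is 34 mm wide (x), cheeks up to z = 128 mm, pawl's lugs 140, lever's toothed wheel 160.
- lever_pivot (a point): Centre of the lever's pivot, 115 mm above the bench; the pivot axis is the clamp's x axis.
- lever (a joint): Angle of the ratchet lever (rad): 0 = fully open, handle up and leaning 20 degrees from vertical to the clamp's +y; grows as the handle swings down to +y, stop at 1.31. Sprung towards open. Clicks every 0.209 (12 degrees): 0.21, 0.42, 0.63 (third) ... 1.26 (sixth); let go, it rests on the last click passed, and goes back only with the release pressed. Starts at the 4th to 6th click.
- handle: The lever's handle: a 14 x 9 mm steel bar ending in a black ball knob 32 mm across, free on all sides. Origin on the pivot axis, own z along the handle outward, x the pivot axis. Swinging it down takes 2 to 7 N at the knob: the force grows by 1 to 2 N as the pawl climbs a tooth, then falls by 4 N or more in the last 2 degrees before each click.
- lever_knob (a point): Centre of the ball knob, 125 mm from the pivot (232 mm above the bench when the lever is open, 185 mm at the third click).
- release (a joint): Angle of the pawl's thumb release (rad): about 0 (-0.04 to 0.01) with the pawl in a tooth, 0.22 at its stop with the tab pressed right down. The pawl lets go of the lever above about 0.12. Sprung: 7 to 10 N on the tab press it to the stop, and it comes back up when let go. It rocks up to 0.11 by itself as the lever is swung down.
- release_tab: The thumb release: a dark steel tab 26 mm (clamp's x) by 24 mm (clamp's y) by 6 mm on the pawl's tail, sticking out from the head over the gap towards the drawer. Origin on the pawl's pivot, 50 mm to the clamp's +y of the tab's middle; axes along the clamp's when at 0.
- tab_top (a point): Middle of the tab's ribbed upper face, 139 mm above the bench when up, 106 mm to -y of the lever's pivot; pressing it right down takes it 11 mm lower.
- pad: The clamp's round rubber-faced pad, 32 mm across, 55 mm above the bench, origin 11 mm behind its face; the lever's cam pushes it towards -y, 9.2 mm per rad of lever, and it is sprung (2.5 N per mm). It meets the drawer at about 0.38 rad.
- drawer: Small open wooden drawer, 160 (clamp's x) x 111 (clamp's y) x 68 mm high, with a knob towards -x; it stands loose on the rail and two battens, 20 mm above the bench, between the fixed jaw and the pad. Origin: centre of its underside.
- glue: Bystander: white glue bottle, 48 mm across, 130 mm tall, beside the clamp (+x side). Origin: centre of underside.
- creamer: Bystander: small white mug-shaped creamer, 64 mm across, 75 mm tall. Origin: centre of underside.
- vase: Bystander: orange vase, 124 mm across, 212 mm tall, towards the bench's far edge. Origin: centre of underside.
- shade: Bystander: clear glass lampshade, 76 mm across, 130 mm tall. Origin: centre of underside.
- shade_ribbed: Bystander: amber glass lampshade, 80 mm across, 85 mm tall. Origin: centre of underside.
- mallet: Bystander: mallet lying on the bench, handle to its -x. Origin: under its middle.
- tin: Bystander: red tin, 72 mm across, 95 mm tall. Origin: centre of underside.
- caul: Bystander: spare wooden caul, 60 x 24 x 12 mm, lying on the clamp's board near its robot side. Origin: centre of underside.

How it is judged:
By the outcome, as a careful person would: the job done as asked, in the order asked, and still so for the second after the job is handed in, while the arm keeps its last pose, push and grip.
It also fails if it takes over 58 s, if anything falls off the work surface, if the arm or the gripper's body presses on something with over 40 N, if the wrist force passes 120 N, or if a joint passes its speed limit or range.

## Working session

There is one attempt and no reset: what is moved stays moved. The work goes in short steps, each a Python script; the robot and the scene stay as the last script left them, time stands still between calls to the robot, and variables do not carry over. Pictures are saved under pics/ and viewed, at most 10 in all, crops included, and the job is handed in when it is done.

```bash
mkdir -p pics; python3 - <<'E'
from plant import *
import cv2,numpy as np
for n in("side","top"):
    r=eyes.read_camera(n); cv2.imwrite(f"pics/{n}0.png",r["pixels"][:,:,::-1]); print(n,r["intrinsics"].tolist(),np.round(r["camera_from_world"],4).tolist())
print(readout.get_clock(),readout.get_ee_rot(),readout.get_ft_force())
E
```

```text
side [[442.21526575592065, 0.0, 318.3737893068744], [0.0, 442.21526575592065, 191.10183575739225], [0.0, 0.0, 1.0]] [[-0.7603, -0.6495, -0.009, 0.4375], [-0.3308, 0.3991, -0.8551, 0.3547], [0.559, -0.6472, -0.5183, 0.9802], [0.0, 0.0, 0.0, 1.0]]
top [[500.1996198856618, 0.0, 329.08915273896196], [0.0, 500.1996198856618, 195.9971763212997], [0.0, 0.0, 1.0]] [[0.017, -0.9998, 0.0134, -0.0489], [-0.9918, -0.0186, -0.1266, 0.5756], [0.1268, -0.0111, -0.9919, 1.4479], [0.0, 0.0, 0.0, 1.0]]
0.1 [[ 9.65132319e-01  2.61762059e-01 -4.80122805e-04]
 [ 2.61762496e-01 -9.65130972e-01  1.61303954e-03]
 [-4.11488369e-05 -1.68247474e-03 -9.99998584e-01]] [ 0.79406265  0.32515923 -0.93701417]
```

View pics/side0.png

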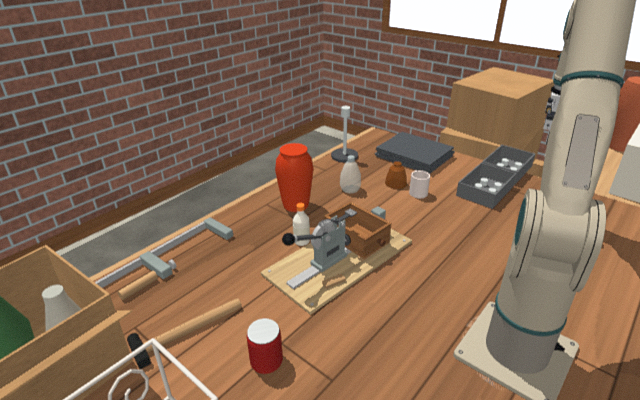

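View pics/top0.png

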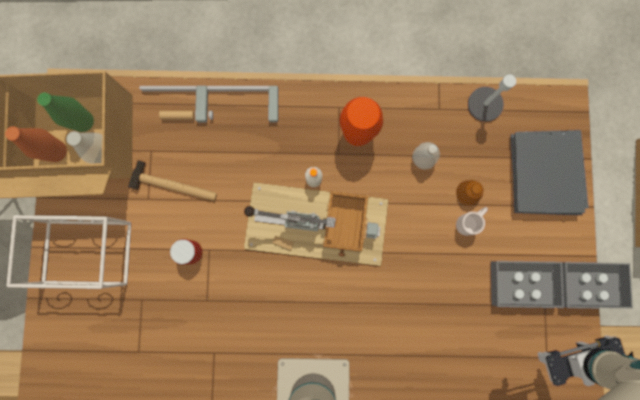

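Top view: the clamp sits at about pixel (315,222), its lever pointing left (+y) with the knob at about (250,212); the glue is at (314,177). In the side view the knob is at about (289,240). I'll zoom in to measure more exactly.

```bash
python3 - <<'E'
import cv2
a=cv2.imread("pics/side0.png")[190:320,250:420]; b=cv2.imread("pics/top0.png")[165:275,235:400]
cv2.imwrite("pics/sc.png",cv2.resize(a,None,fx=4.5,fy=4.5,interpolation=cv2.INTER_CUBIC)); cv2.imwrite("pics/tc.png",cv2.resize(b,None,fx=4.8,fy=4.8,interpolation=cv2.INTER_CUBIC))
E
```

```text
(no output)
```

View pics/sc.png

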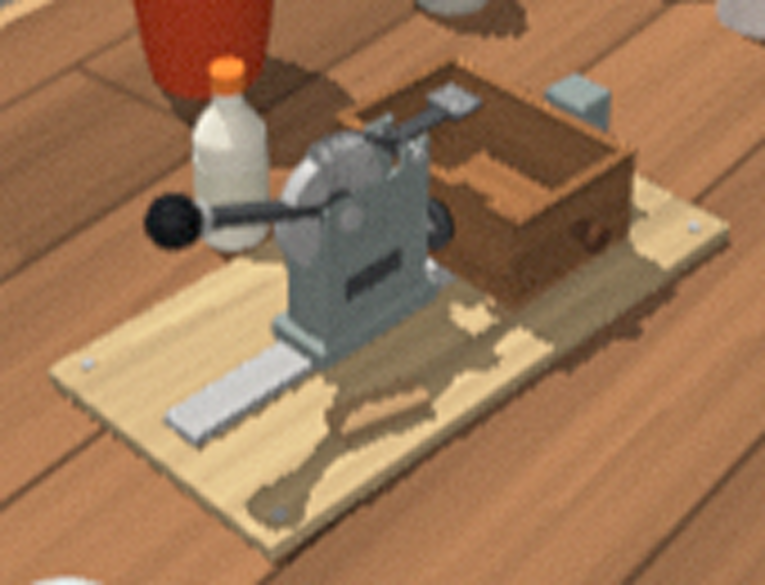

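View pics/tc.png

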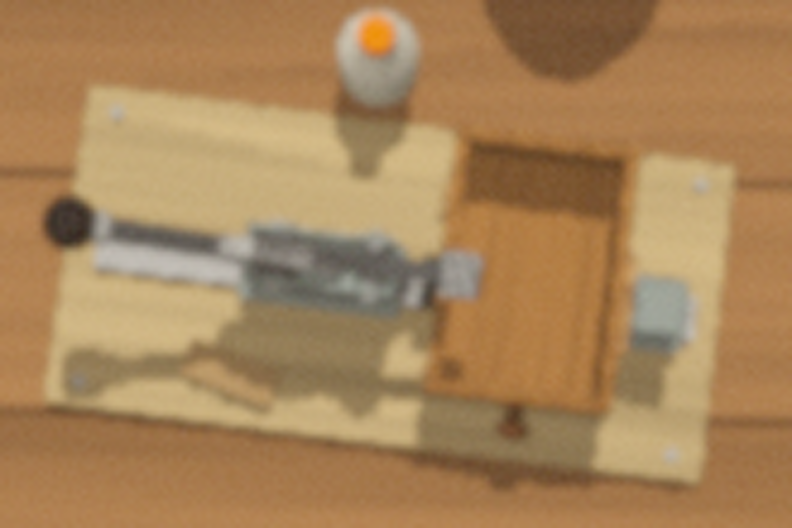

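The side crop shows the knob at (173,222), the tab at (456,101) and the board corners. The top crop shows the knob at (69,221), the tab at (461,272) and the board corners at (92,88), (735,165), (700,482) and (47,402). I'll fit the clamp pose to these points.

```bash
cat > h.py <<'E'
from plant import *
import numpy as np, cv2
from scipy.optimize import least_squares
from scipy.spatial.transform import Rotation as R
def knob(th): a=np.radians(20)+th; return np.array([0,.125*np.sin(a),.115+.125*np.cos(a)])
def proj(r,P): 
    q=P@r["camera_from_world"][:3,:3].T+r["camera_from_world"][:3,3]; p=q@r["intrinsics"].T; return p[:,:2]/p[:,2:]
E
python3 - <<'E'
from h import *
s=eyes.read_camera("side");t=eyes.read_camera("top")
S=np.array([[173,222],[456,101],[729,228],[275,555],[51,372]])/4.5+[250,190]-.4
T=np.array([[69,221],[461,272],[92,88],[735,165],[700,482],[47,402]])/4.8+[235,165]-.4
def pts(p):
    C=R.from_euler('z',p[2]).as_matrix(); o=np.array([p[0],p[1],0]); b=p[4]
    L=np.array([knob(p[3]),[0,-.106,.139],[.1,b+.205,.012],[.1,b-.205,.012],[-.1,b-.205,.012],[-.1,b+.205,.012]])
    return L@C.T+o
def f(p):
    P=pts(p); return np.r_[(proj(s,P[[0,1,3,5,5]])-S)[[0,1]].ravel()*1.5,(proj(s,P[[4,5]])-S[[2,3]]).ravel(),(proj(s,P[[2]])-S[[4]]).ravel(),((proj(t,P)-T)*np.array([[1.5]]*2+[[1]]*4)).ravel()]
for y0 in (0,):
    r=least_squares(f,[.55,.03,0,1,-.05],loss='soft_l1'); print(r.x.round(4),r.cost,f(r.x).round(1))
p=r.x
C=R.from_euler('z',p[2]).as_matrix();o=np.array([p[0],p[1],0])
# 2-view triangulation of knob and tab
for i in (0,1):
    q=least_squares(lambda X:np.r_[proj(s,X[None])[0]-S[i],proj(t,X[None])[0]-T[i]],pts(p)[i]); print(q.x.round(4),pts(p)[i].round(4),q.fun.round(1))
E
```

```text
[ 0.5035  0.0638 -0.1048  0.8256 -0.066 ] 4.119903773721763 [ 0.9  0.1 -0.1 -0.6  0.8 -1.2 -0.1 -1.7 -0.5 -1.  -0.1  0.4 -0.7  0.6
 -0.7 -0.8  0.  -0.3  0.1  0.  -0.8 -0.2]
[0.5168 0.1786 0.1629] [0.5156 0.1784 0.1632] [ 0.2  0.  -0.1 -0.1]
[ 0.4935 -0.0431  0.1366] [ 0.4924 -0.0417  0.139 ] [-0.1 -0.   0.1  0.1]
```

```bash
cat >> h.py <<'E'
O=np.array([.504,.0635,0]); YAW=-.105
C=R.from_euler('z',YAW).as_matrix()
W=lambda v: O+C@np.asarray(v)
def rot(tilt=0,s=1): # tool down, closing axis = clamp x; tilt: body leans to clamp +y
    B=np.column_stack([[0,s,0],[s,0,0],[0,0,-1.]])
    return C@R.from_euler('x',-tilt).as_matrix()@B
E
python3 - <<'E'
from h import *
for s in (1,-1):
    print(s,'tab',planner.ik(W([0,-.106,.13]),rot(0,s)))
    for th in (0,.2,.42,.65):
        for tl in (0,th):
            R_=rot(tl,s); q=planner.ik(W(knob(th))+.019*R_[:,2],R_); print(th,tl,None if q is None else np.round(q,2))
E
```

```text
1 tab [ 0.24056707  0.5348558  -0.306114    2.01505826  0.26414249  0.62901063
 -0.34523206]
0 0 [ 0.11  0.47 -0.53  1.86  0.3   0.89 -0.67]
0 0 [ 0.11  0.47 -0.53  1.86  0.3   0.89 -0.67]
0.2 0 [ 0.08  0.5  -0.56  1.85  0.34  0.88 -0.75]
0.2 0.2 [-0.08  0.55 -0.52  1.79  0.49  1.05 -0.93]
0.42 0 [ 0.06  0.54 -0.59  1.85  0.39  0.86 -0.83]
0.42 0.42 [-0.39  0.63 -0.27  1.7   0.51  1.18 -1.01]
0.65 0 [ 0.02  0.59 -0.59  1.86  0.43  0.83 -0.89]
0.65 0.65 [-0.67  0.77  0.02  1.59  0.46  1.29 -1.01]
-1 tab [-0.32779023  0.57700963  0.52847788  2.03086449 -0.46978708  0.65304512
 -2.73600659]
0 0 [ 0.41  0.63 -1.06  1.85  0.63  1.05  2.13]
0 0 [ 0.41  0.63 -1.06  1.85  0.63  1.05  2.13]
0.2 0 [ 0.36  0.66 -1.06  1.85  0.66  1.04  2.07]
0.2 0.2 [ 0.22  0.71 -1.06  1.78  0.78  1.27  1.92]
0.42 0 [ 0.31  0.7  -1.06  1.84  0.71  1.04  2.  ]
0.42 0.42 [ 0.03  0.84 -1.06  1.68  0.89  1.53  1.75]
0.65 0 [ 0.27  0.74 -1.06  1.85  0.76  1.02  1.93]
0.65 0.65 [-0.12  1.01 -1.06  1.57  0.98  1.8   1.63]
```

```bash
python3 - <<'E'
from h import *
command_gripper(0.0,20)
robot.goto(W([0,-.106,.25]),rot())
robot.move_linear(W([0,-.106,.146]))
f0=readout.get_ft_force();print(readout.get_clock(),f0.round(2))
z=.142
while z>.116:
    robot.move_linear(W([0,-.106,z]),feed=.03)
    f=readout.get_ft_force()-f0; print(round(z,4),readout.get_tool_pos().round(4),f.round(1),round(readout.get_clock(),2))
    if f[2]>16: break
    z-=.002
r=eyes.read_camera("side"); cv2.imwrite("pics/press.png",cv2.resize(r["pixels"][130:330,220:480,::-1],None,fx=3,fy=3))
E
```

```text
4.8417 [ 0.2  -0.94  0.2 ]
0.142 [ 0.4931 -0.042   0.1424] [-1.   0.9 -1.2] 5.12
0.14 [ 0.4933 -0.042   0.1402] [1.3 0.6 0.9] 5.38
0.138 [ 0.4933 -0.0421  0.1385] [-0.8  0.6  5.8] 5.62
0.136 [ 0.4932 -0.0424  0.1365] [-0.2 -0.3  5.4] 5.88
0.134 [ 0.4933 -0.0424  0.1347] [-1.6 -0.5  7.9] 6.12
0.132 [ 0.4933 -0.0425  0.1327] [-1.2 -1.6  9.3] 6.38
0.13 [ 0.4933 -0.0425  0.1308] [-1.9 -0.8 10. ] 6.62
0.128 [ 0.4934 -0.0425  0.1289] [-2.8 -0.3 10.3] 6.88
0.126 [ 0.4935 -0.0425  0.1283] [-5.1 -0.7 23.7] 7.12
```

View pics/press.png

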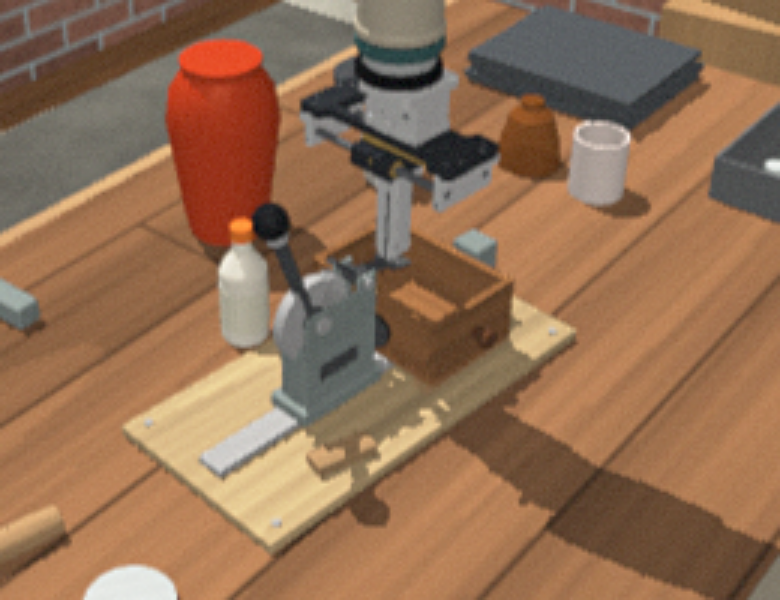

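The tab is down on its stop (24 N) and the lever has sprung open, with the knob at crop pixel (270,222), i.e. full image (310,204). Next I'll let go of the tab and check the knob position in both views.

```bash
python3 - <<'E'
from h import *
robot.move_linear(W([0,-.106,.20]),feed=.1)
robot.goto(W([0,-.106,.31]),rot())
command_gripper(1.0)
s=eyes.read_camera("side");t=eyes.read_camera("top")
k=W(knob(0)); obs=[]
for r,n in((s,'s'),(t,'t')):
    p=proj(r,k[None])[0]; x,y=p.round().astype(int); g=cv2.cvtColor(r["pixels"],cv2.COLOR_RGB2GRAY)[y-14:y+15,x-14:x+15]
    m=(g<60).astype(np.uint8); m=cv2.morphologyEx(m,cv2.MORPH_OPEN,np.ones((4,4),np.uint8))
    nl,l,st,c=cv2.connectedComponentsWithStats(m); print(n,p.round(1),[(st[i,4],(c[i]+[x-14,y-14]).round(1)) for i in range(1,nl)])
cv2.imwrite("pics/open.png",np.hstack([cv2.resize(r["pixels"][y-45:y+45,x-45:x+45,::-1],(400,400)) for r in(s,t) for x,y in [proj(r,k[None])[0].astype(int)]]))
print(readout.get_clock(),readout.get_ft_force())
E
```

```text
s [310.1 203.4] [(np.int32(125), array([310.5, 204.6]))]
t [273.2 211.6] []
10.1333 [-0.10889132  0.33151923  0.79085454]
```

View pics/open.png

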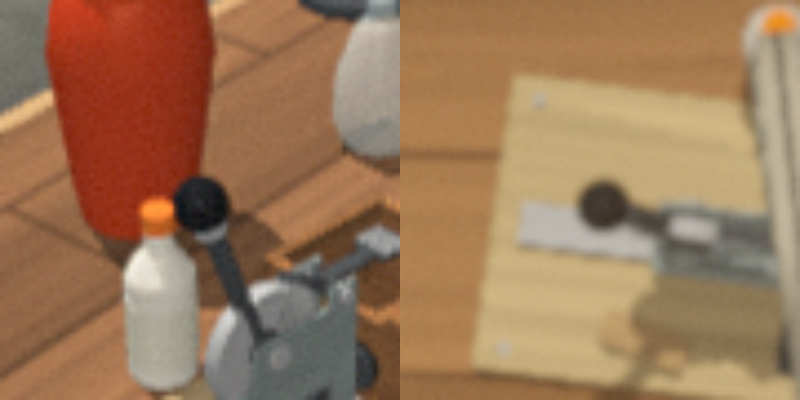

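Side knob at (310.5,204.6) matches the prediction within about 1 px, and the top knob at (274,212) is also within 1 px. Next step is gripping the knob.

```bash
python3 - <<'E'
from h import *
k=W(knob(0)); r=rot()
robot.goto(k+[0,0,.06],r)
robot.move_linear(k-[0,0,.019],feed=.1)
f0=readout.get_ft_force()
command_gripper(0.0,10); robot.hold(.2)
f=readout.get_ft_force()-f0
print(readout.get_clock(),f0.round(2),'in clamp axes',(C.T@f).round(2),readout.get_finger_gap()*94,readout.get_finger_force(),readout.get_tool_pos().round(4),(k-[0,0,.019]).round(4))
E
```

```text
12.9083 [-0.2  -0.97 -0.66] in clamp axes [ 0.09  1.64 -0.25] 31.218225638298286 9.99996766448021 [0.5085 0.106  0.2134] [0.5085 0.106  0.2135]
```

```bash
cat >> h.py <<'E'
def to(th,feed=.05):
    r=rot(th); robot.move_linear(W(knob(th))+.019*r[:,2],r,feed=feed)
    a=np.radians(20)+th; T=C@[0,np.cos(a),-np.sin(a)]; N=C@[0,np.sin(a),np.cos(a)]
    f=readout.get_ft_force(); d=readout.get_tool_pos()-.019*readout.get_ee_rot()[:,2]
    v=C.T@(d-O)-[0,0,.115]; act=np.arctan2(v[1],v[2])-np.radians(20)
    print(f"{th:.3f} act {act:.3f} rad {np.hypot(v[1],v[2]):.4f} Ftan {-f@T:.1f} Frad {f@N:.1f} Fx {f@C[:,0]:.1f} gap {readout.get_finger_gap()*94:.1f} t {readout.get_clock():.1f}",flush=True)
    return -f@T
E
python3 - <<'E'
from h import *
command_gripper(0.0,35)
for th in np.arange(.03,.571,.03): to(th)
E
```

```text
0.030 act 0.030 rad 0.1250 Ftan 1.5 Frad 0.4 Fx -0.1 gap 30.6 t 13.4
0.060 act 0.060 rad 0.1250 Ftan 2.3 Frad 1.6 Fx -0.4 gap 30.3 t 13.6
0.090 act 0.089 rad 0.1250 Ftan 2.7 Frad 1.2 Fx 0.8 gap 31.0 t 13.9
0.120 act 0.120 rad 0.1250 Ftan 3.4 Frad 2.6 Fx -0.7 gap 30.6 t 14.1
0.150 act 0.145 rad 0.1249 Ftan 5.4 Frad 3.8 Fx 0.4 gap 30.6 t 14.4
0.180 act 0.192 rad 0.1251 Ftan -3.8 Frad -3.0 Fx 2.3 gap 30.6 t 14.6
0.210 act 0.212 rad 0.1250 Ftan 1.6 Frad 0.6 Fx 0.9 gap 30.5 t 14.9
0.240 act 0.240 rad 0.1250 Ftan 0.5 Frad 1.4 Fx 0.8 gap 30.5 t 15.1
0.270 act 0.269 rad 0.1250 Ftan 3.1 Frad 0.9 Fx 0.5 gap 30.7 t 15.4
0.300 act 0.299 rad 0.1250 Ftan 3.0 Frad 2.1 Fx 0.9 gap 30.4 t 15.6
0.330 act 0.329 rad 0.1250 Ftan 2.7 Frad 3.1 Fx 0.8 gap 30.8 t 15.9
0.360 act 0.360 rad 0.1250 Ftan 3.3 Frad 2.8 Fx 0.2 gap 30.5 t 16.1
0.390 act 0.402 rad 0.1251 Ftan -3.5 Frad -1.7 Fx 1.1 gap 30.4 t 16.4
0.420 act 0.421 rad 0.1251 Ftan 0.6 Frad 1.1 Fx 1.6 gap 30.6 t 16.6
0.450 act 0.448 rad 0.1250 Ftan 2.6 Frad 1.4 Fx 1.6 gap 30.3 t 16.9
0.480 act 0.478 rad 0.1250 Ftan 3.5 Frad 2.4 Fx 1.1 gap 30.3 t 17.1
0.510 act 0.509 rad 0.1250 Ftan 3.4 Frad 1.1 Fx 0.8 gap 30.1 t 17.4
0.540 act 0.539 rad 0.1250 Ftan 3.2 Frad 2.6 Fx 1.0 gap 30.6 t 17.6
0.570 act 0.565 rad 0.1250 Ftan 4.6 Frad 3.2 Fx 0.4 gap 30.5 t 17.9
```

```bash
python3 - <<'E'
from h import *
for th in (.58,.588,.596,.604,.612,.62,.63,.64,.65): to(th)
robot.hold(.5); to(.65)
r=eyes.read_camera("side");t=eyes.read_camera("top")
cv2.imwrite("pics/end.png",np.hstack([cv2.resize(r["pixels"][155:285,255:385,::-1],(400,400)),cv2.resize(t["pixels"][165:275,235:345,::-1],(400,400))]))
E
```

```text
0.580 act 0.571 rad 0.1250 Ftan 6.2 Frad 3.9 Fx 0.2 gap 30.2 t 18.1
0.588 act 0.574 rad 0.1249 Ftan 8.2 Frad 4.2 Fx 0.2 gap 30.5 t 18.4
0.596 act 0.582 rad 0.1249 Ftan 7.8 Frad 5.3 Fx 1.2 gap 30.2 t 18.6
0.604 act 0.611 rad 0.1251 Ftan -2.4 Frad -0.3 Fx 2.0 gap 30.4 t 18.9
0.612 act 0.615 rad 0.1251 Ftan -1.0 Frad 1.6 Fx 2.6 gap 30.5 t 19.1
0.620 act 0.620 rad 0.1251 Ftan 1.5 Frad 2.2 Fx 3.0 gap 30.7 t 19.4
0.630 act 0.627 rad 0.1250 Ftan 3.9 Frad 3.1 Fx 1.8 gap 30.6 t 19.6
0.640 act 0.636 rad 0.1250 Ftan 3.6 Frad 3.1 Fx 1.9 gap 30.4 t 19.9
0.650 act 0.645 rad 0.1250 Ftan 4.1 Frad 3.1 Fx 1.2 gap 30.3 t 20.1
0.650 act 0.645 rad 0.1250 Ftan 3.5 Frad 2.6 Fx 2.1 gap 30.3 t 20.9
```

View pics/end.png

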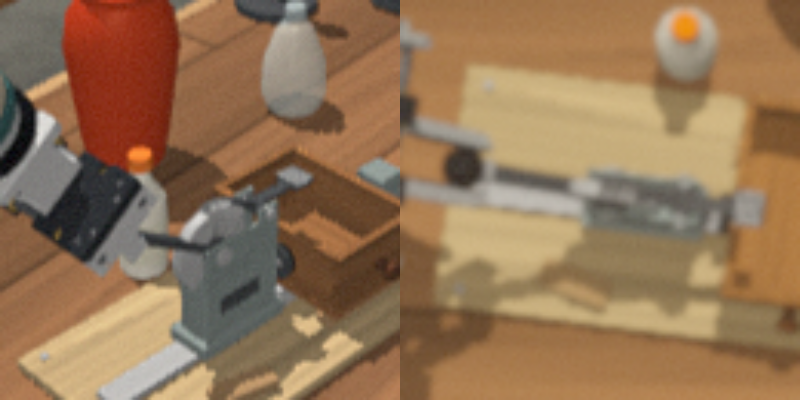

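Three clicks were felt, with force drops at about 0.18, 0.39 and 0.60. The picture shows the knob at top crop (462,167), i.e. full image (252,211), held between the fingers. I'll check that against the model, then hand in.

```bash
python3 - <<'E'
from h import *
t=eyes.read_camera("top")
for th in (.42,.645,.838): print(th,proj(t,W(knob(th))[None])[0].round(1))
to(.64); robot.hold(.3); to(.64)
E
```

```text
0.42 [257.4 210.5]
0.645 [251.8 210.5]
0.838 [248.8 210.8]
0.640 act 0.637 rad 0.1250 Ftan 3.9 Frad 2.5 Fx 2.3 gap 30.6 t 21.3
0.640 act 0.638 rad 0.1250 Ftan 5.1 Frad 3.1 Fx 2.1 gap 30.6 t 21.8
```

The model puts the knob at (251.8,210.5) for the third click, and I measured (252.1,210.9), so they agree.

```bash
python3 -c "
from plant import order; print(order.finish_job())"
```

```text
the job is handed in; nothing more can be done
None
```

I pressed the release to its stop and the lever sprang fully open; I then let go of the tab, swung the lever down three clicks and handed the job in at about 22 s, with the gripper still holding the knob just past the third click (about 0.64 rad).

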